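# Index the vial carousel one station to bring up the red cap

## Task

Turn the rotary vial carousel on the bench by one station, whichever way is needed, so that the vial with the red cap comes to rest in front of the yellow pointer with the table clicked into its detent. Its upright posts are there to push it round by. The red-capped vial must stay upright in its pocket, and the solder spool beside the carousel must be left where it is.

Things in the scene. Friction and masses are not known exactly. Their poses are not given: they have to be found in the camera images.
- carousel: Blue round base of an index table, 192 mm across, fixed to the bench. Origin on the vertical turning axis at bench height, z up; a yellow pointer stands 122-134 mm out along its own -x, top 43 mm up. On it turns a disc 210 mm across, top 37 mm above the bench, with six black ring pockets 60 degrees apart (centres 62 mm from the axis, 25 mm bore, 14 mm high); one is at the pointer at the start.
- turntable (a joint): Disc angle (rad), 0 at the start, + anticlockwise from above. Detents every 60 degrees: 1.5 N at a post leaves one; let go within 25 degrees of one, the disc swings to it (within 2 degrees).
- post_top (a point): Top centre, 102 mm above the bench, of one of six equal upright steel posts with orange tops on the disc (the one 30 degrees anticlockwise from the pointer at the start). Posts are round, 12 mm thick, 65 mm tall, centred 92 mm from the axis, 60 degrees apart, half-way between the pockets. Push any post sideways along its circle to turn the disc.
- red_vial_mid (a point): Centre, half-way up, of the red-capped glass vial, 21 mm across, 42 mm tall, z up, loose in the pocket next to the pointer's, on either side. Its top is 79 mm above the bench. Two black-capped vials of the same size stand in the pointer's pocket and in the next one on its other side.
- spool_mid (a point): Centre, half-way up, of a spool of solder wire with dark flanges and a red label, 59 x 70 mm, 44 mm high, loose on the bench to the left of the carousel (bystander).
There are look-alikes about, which are no part of the job. Leave any purple look-alike of the part that bears red_vial_mid alone.

How it is judged:
By the outcome, as a careful person would: the job done as asked, in the order asked, and still so for the second after the job is handed in, with the robot touching nothing.
It also fails if it takes over 32 s, if anything falls off the work surface, if the arm or the gripper's body presses on something with over 40 N, if the wrist force passes 120 N, or if a joint passes its speed limit or range.

## Robot

A 6-joint arm with a two-finger parallel gripper is mounted at the origin on a cart in front of the work surface, level with it; the furniture and walls round the work are solid. World frame = base frame: x ahead of the robot, y to its left, z up, the work surface at z = 0. Lengths are in m, angles in rad, forces in N, time in s.
With the tool pointing down it reaches from about 0.225 to 0.875 m from the base axis. Payload 3.4 kg.
Tool frame: the origin (TCP) lies midway between the tips of the shut fingers; the grasp point (between the pads) lies 19 mm behind it (manip.grip_point_offset is the distance from the TCP to the grasp point, in m); z points along the fingers, y is the line along which they close (so a half turn about z gives the same grasp; the last joint's range is limited). The gripper opens to 85 mm and grips with 20 to 120 N. Pads are 22 mm wide; open, the fingers measure 114 mm over their backs; the gripper's body (76 mm by 85 mm) begins 54 mm behind the grasp point. The pads swing forward as they close: fully open they stand 13 mm farther back than shut.
Start: joints at [-0.121, 0.276, 1.505, -0, 1.361, -0.121], TCP at [0.575, -0, 0.231] pointing down, gripper open.
Joint ranges: [-2.89, 2.89], [-0.75, 2.08], [0.22, 2.7], [-1.18, 4.32], [0.11, 2.71], [-2.7, 2.7]. Speed limits (rad/s): [2.57, 2.57, 3.14, 3.14, 3.14, 3.14].

## Interface

Orientations are given as a unit quaternion [w, x, y, z].
In Python, from rig import manip gives the robot as it stands.
- The arm moves only by the shell command python3 -m handwheel 'ROWS' [FORCE]. ROWS is JSON, a list of rows, each an object with "translation": the shift along the tool's x, y, z in m, a list of three; "angular": the turn, a rotation vector about the tool's x, y, z in degrees, a list of three; "hand": the closure, from 0 (fully open) to 1 (shut). A call has 1 to 10 rows; each row shifts and turns the commanded pose from where the row before left it, along the tool's axes as they then stand; what a row does not reach is not made up. A row lasts 1/12 s, in which the tool goes at most 41.7 mm and 7.16 degrees, less where a joint would pass 70% of its speed; a pose out of reach is approached as far as the arm can. A call with a gripper value outside its range is refused whole. The fingers move at their own pace and stop on an object; FORCE is the grip in N (left out, the last holds). Time passes only in rows, so rows that do not move let the fingers close. It gives the time, the measured TCP pose, the force, the opening and the grip force at its end, in the units of the state.
- manip.get_state(): the state, without advancing time (a new reading comes with each control period).
- manip.get_image(name): name is "scene" or "side" or "wrist"; returns the picture (480x640x3 uint8, red, green, blue); there is no depth.
- manip.camera_info(name): a dict with "camera_matrix" (3x3 intrinsics, pixels), "k1" (the pictures are not rectified: a ray, as slopes to the right and down, at radius r is drawn at 1 + k1 r^2 times it, then the intrinsics apply), "eye" and "orientation" of the camera in the world; the wrist camera has in their place "tool_from_camera" (4x4, takes a point from camera to tool coordinates, whose origin is the TCP and whose axes are the flange's). Camera axes: x right, y down, z forward; pixel columns grow to the right and rows downward; lengths in m; the calibration is good to about 2 mm. A picture is of the moment at which its call begins: read the wrist's pose just before it. camera_info takes no time and is no camera call.
- manip.sign_off(): hands the job in; it is judged then, once.
The state is a dict: "clock": time; "qpos": joint angles; "qd": joint speeds; "effort": joint torques, N m; "position": TCP position; "ee_rot": TCP orientation; "contact_force": force on the tool from outside, world axes, zero at the start; "moment": the same for the moment, N m; "width": finger opening in m; "gripper_force": force on a finger pad.
Only numpy, scipy, OpenCV 4.12 (cv2) and the standard library are available. Lean on these libraries where they do the work, as an engineer would, in place of code of your own. Each camera call takes 0.05 s, during which the arm holds its last target. There are 200 camera calls.

## Working session

There is one attempt and no reset: what is moved stays moved. The work goes in short steps, Python scripts to look and compute and a shell command to move; the robot and the scene stay as the last step left them, time stands still between calls to the robot, and variables do not carry over. Pictures are saved under pics/ and viewed, at most 10 in all, crops included, and the job is handed in when it is done.

```bash
mkdir -p pics; python3 - <<'E'
from rig import manip
import cv2
for n in("scene","side"):
    cv2.imwrite(f"pics/{n}0.png",manip.get_image(n)[:,:,::-1]); i=manip.camera_info(n); print(n,i)
s=manip.get_state(); print(s["clock"],s["position"],s["ee_rot"],s["width"])
E
```

```text
scene {'camera_matrix': array([[599.22742272,   0.        , 320.76277016],
       [  0.        , 599.22742272, 244.82664446],
       [  0.        ,   0.        ,   1.        ]]), 'k1': -0.10522419757004531, 'eye': array([-0.17830971, -0.48551449,  0.5689361 ]), 'orientation': array([-0.42054912,  0.76757498, -0.42857082,  0.22426357])}
side {'camera_matrix': array([[585.66733227,   0.        , 322.7634127 ],
       [  0.        , 585.66733227, 246.66730372],
       [  0.        ,   0.        ,   1.        ]]), 'k1': -0.1865778220999143, 'eye': array([0.85065839, 0.07280411, 0.89140369]), 'orientation': array([-0.13644959,  0.51842033,  0.8180175 , -0.20849278])}
0.1 [5.74535888e-01 1.46809115e-05 2.30529109e-01] [-6.39709314e-04  7.07127229e-01  7.07085851e-01 -5.22505520e-04] 0.08521143132380372
```

View pics/scene0.png

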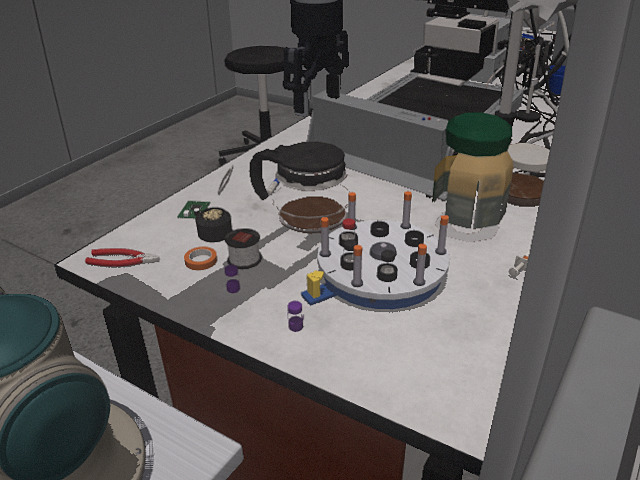

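View pics/side0.png

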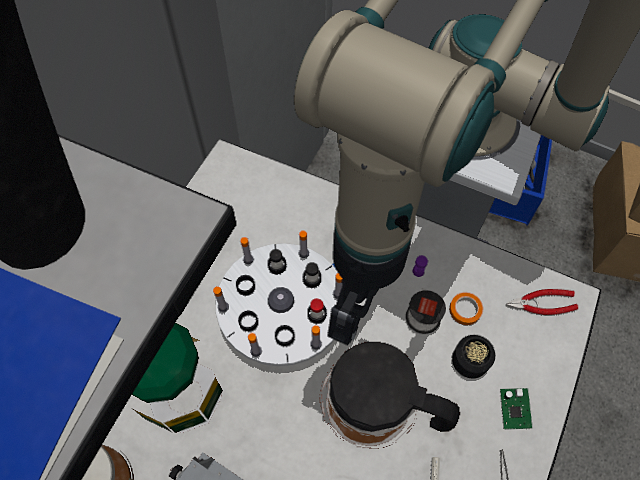

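The scene picture shows the pointer at (316,283), with the red cap at (349,225) on its far side. In the side picture the red cap is at (316,308), and the black caps are at (312,272) and (276,259). So the red vial has to go anticlockwise as seen from above (+60°). Next I'll locate the orange post tops in both views.

```bash
cat > h.py <<'E'
from rig import manip
import cv2,numpy as np
from scipy.spatial.transform import Rotation as R
def cam(n):
    i=manip.camera_info(n); w,x,y,z=i["orientation"]
    return i["camera_matrix"],i["k1"],np.array(i["eye"]),R.from_quat([x,y,z,w]).as_matrix()
def ray(n,u,v):
    K,k,e,M=cam(n); d=np.array([(u-K[0,2])/K[0,0],(v-K[1,2])/K[1,1]]); p=d.copy()
    for _ in range(20): p=d/(1+k*(p@p))
    return e,M@np.array([*p,1])
def atz(n,u,v,z):
    e,d=ray(n,u,v); return e+d*(z-e[2])/d[2]
def tri(a,b):
    A=0;B=0
    for n,p in(("scene",a),("side",b)):
        e,d=ray(n,*p); d/=np.linalg.norm(d); P=np.eye(3)-np.outer(d,d); A=A+P; B=B+P@e
    return np.linalg.solve(A,B)
def blobs(img,lo,hi,box,amin=15):
    m=cv2.inRange(cv2.cvtColor(img,cv2.COLOR_BGR2HSV),lo,hi); n,_,s,c=cv2.connectedComponentsWithStats(m)
    return [c[i] for i in range(1,n) if s[i,4]>=amin and box[0]<c[i][0]<box[2] and box[1]<c[i][1]<box[3]]
E
python3 - <<'E'
from h import *
np.set_printoptions(precision=4,suppress=True)
b={}
for n,box in(("scene",(310,180,460,270)),("side",(200,220,350,350))):
    im=cv2.imread(f"pics/{n}0.png"); b[n]=blobs(im,(6,150,120),(18,255,255),box,8)
    for c in b[n]: print(n,c,atz(n,*c,.098))
    for c in blobs(im,(170,120,60),(180,255,255),(200,180,460,350),8)+blobs(im,(0,120,60),(4,255,255),(200,180,460,350),8): print("red",n,c,atz(n,*c,.079))
P=[]
for c in b["scene"]:
    d=[np.linalg.norm(atz("scene",*c,.098)-atz("side",*q,.098)) for q in b["side"]]
    if min(d)<.03: P.append(tri(c,b["side"][int(np.argmin(d))])); print(P[-1])
P=np.array(P); A=np.c_[2*P[:,:2],np.ones(len(P))]; s=np.linalg.lstsq(A,(P[:,:2]**2).sum(1),rcond=None)[0]
c=s[:2]; print("centre",c,"r",np.sqrt(s[2]+c@c)); print(np.degrees(np.arctan2(*(P[:,:2]-c).T[::-1])))
print("pointer top",atz("scene",316,274,.043),"base",atz("scene",316,294,.0))
print("spool",tri((243,234),(427,300)),"jar",atz("side",380,375,.12),atz("scene",313,160,.12), "vial purple",atz("scene",295,328,0),atz("scene",233,290,0))
E
```

```text
scene [351.5161 195.5806] [ 0.5816 -0.0587  0.098 ]
scene [407.4062 194.625 ] [ 0.6315 -0.1364  0.098 ]
scene [444.3488 219.1163] [ 0.5885 -0.2193  0.098 ]
scene [324.1667 220.875 ] [ 0.4896 -0.0629  0.098 ]
scene [357.2222 249.463 ] [ 0.4462 -0.1452  0.098 ]
scene [422.1071 248.125 ] [ 0.4964 -0.2231  0.098 ]
red scene [348.5303 223.5909] [ 0.529  -0.0835  0.079 ]
red scene [346.9655 222.2759] [ 0.5313 -0.0793  0.079 ]
red scene [352.5455 224.5455] [ 0.5297 -0.0904  0.079 ]
red scene [239.3175 235.7778] [0.4118 0.0433 0.079 ]
red scene [247.2 238.2] [0.4126 0.0284 0.079 ]
side [302.6923 233.7692] [ 0.4452 -0.1462  0.098 ]
side [243.95  240.175] [ 0.4949 -0.224   0.098 ]
side [338.4 276.6] [ 0.4891 -0.0649  0.098 ]
side [216.6304 289.8913] [ 0.5874 -0.22    0.098 ]
side [315.3137 329.2745] [ 0.5801 -0.06    0.098 ]
side [251.48 336.74] [ 0.6299 -0.1377  0.098 ]
red side [316.3932 304.7179] [ 0.5374 -0.0786  0.079 ]
red side [420.6552 303.2069] [0.468  0.0633 0.079 ]
red side [429.5517 306.9483] [0.468  0.0779 0.079 ]
red side [316.7273 310.5455] [ 0.5458 -0.0741  0.079 ]
[ 0.5803 -0.0597  0.0989]
[ 0.6301 -0.1373  0.0989]
[ 0.5876 -0.2197  0.0986]
[ 0.489  -0.0641  0.0986]
[ 0.4454 -0.1459  0.0986]
[ 0.4952 -0.2236  0.0989]
centre [ 0.5379 -0.1419] r 0.0922940926667336
[  62.7389    2.8957  -57.4611  122.2007 -177.5505 -117.6105]
pointer top [ 0.4295 -0.085   0.043 ] base [ 0.4347 -0.0806  0.    ]
spool [0.4481 0.0691 0.0548] jar [0.6102 0.0516 0.12  ] [0.6261 0.0448 0.12  ] vial purple [ 0.3519 -0.0976  0.    ] [0.3761 0.0365 0.    ]
```

The axis is at (0.538, -0.142), and the posts stand at 2.5° + 60k. I'll push the post at 122.5° round to 182.5°. The fingers will be shut, yawed 28°, with the tips at z≈0.083, which is above the vial tops.

```bash
python3 -m handwheel '[{"translation":[0,0,0],"angular":[0,0,7],"hand":1},{"translation":[0,0,0],"angular":[0,0,7],"hand":1},{"translation":[0,0,0],"angular":[0,0,7],"hand":1},{"translation":[0,0,0],"angular":[0,0,7],"hand":1},{"translation":[-0.0155,-0.0115,0],"angular":[0,0,0],"hand":1},{"translation":[-0.0155,-0.0115,0],"angular":[0,0,0],"hand":1},{"translation":[-0.0155,-0.0115,0],"angular":[0,0,0],"hand":1},{"translation":[-0.0155,-0.0115,0],"angular":[0,0,0],"hand":1},{"translation":[0,0,0],"angular":[0,0,0],"hand":1},{"translation":[0,0,0],"angular":[0,0,0],"hand":1}]'
python3 - <<'E'
from h import *
s=manip.get_state(); w,x,y,z=s["ee_rot"]; M=R.from_quat([x,y,z,w]).as_matrix()
print(s["position"],M.round(3).tolist(),s["width"])
c=np.array([.538,-.142]); p=c+.092*np.array([np.cos(np.radians(122.5)),np.sin(np.radians(122.5))])
print("post in tool",M.T@(np.array([*p,.102])-s["position"]))
a=[cv2.resize(manip.get_image(n)[y0:y0+190,x0:x0+250,::-1],(395,300)) for n,x0,y0 in(("scene",230,90),("side",200,200))]
cv2.imwrite("pics/a.png",np.hstack(a))
for t in range(0,61,10):
    q=np.radians(122.5+t); q=np.array([*(c+.092*np.array([np.cos(q),np.sin(q)])-p),0]); print(t,(M.T@q).round(4))
E
```

```text
clock: 0.93
position: [0.5048, -0.0333, 0.2313]
ee_rot: [-0.0, 0.857, 0.515, 0.0]
contact_force: [1.0, -0.5, 0.0]
width: 0.0003
gripper_force: 0.0
[ 0.50482712 -0.03325504  0.2313195 ] [[0.47, 0.882, 0.0], [0.882, -0.47, 0.0], [0.0, 0.0, -1.0]] 0.0002679797400908935
post in tool [-0.03518997  0.00028532  0.12930572]
0 [0. 0. 0.]
10 [-0.0146 -0.0066 -0.    ]
20 [-0.0301 -0.0106 -0.    ]
30 [-0.0461 -0.0119 -0.    ]
40 [-0.0621 -0.0103 -0.    ]
50 [-0.0775 -0.006  -0.    ]
60 [-0.092   0.0009 -0.    ]
```

View pics/a.png

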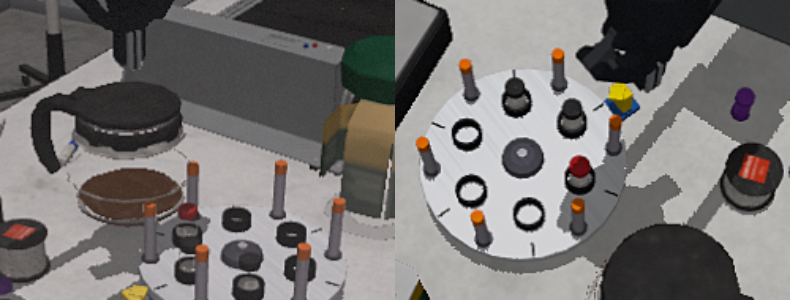

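The picture agrees: the pointer is by the black-capped vial, and the red vial is on the clockwise side of it. The shut fingers are clear of the pot and the spool. Now I'll descend and make contact.

```bash
python3 -m handwheel '[{"translation":[0,0,0.03],"angular":[0,0,0],"hand":1},{"translation":[0,0,0.03],"angular":[0,0,0],"hand":1},{"translation":[0,0,0.03],"angular":[0,0,0],"hand":1},{"translation":[0,0,0.03],"angular":[0,0,0],"hand":1},{"translation":[0,0,0.028],"angular":[0,0,0],"hand":1},{"translation":[-0.005,-0.002,0],"angular":[0,0,0],"hand":1},{"translation":[-0.005,-0.002,0],"angular":[0,0,0],"hand":1},{"translation":[-0.005,-0.002,0],"angular":[0,0,0],"hand":1},{"translation":[-0.005,0,0],"angular":[0,0,0],"hand":1},{"translation":[-0.005,0,0],"angular":[0,0,0],"hand":1}]'
python3 - <<'E'
from h import *
cv2.imwrite("pics/b.png",np.hstack([cv2.resize(manip.get_image(n)[y0:y0+190,x0:x0+250,::-1],(395,300)) for n,x0,y0 in(("scene",230,130),("side",200,200))]))
E
```

```text
clock: 1.87
position: [0.4889, -0.0526, 0.0849]
ee_rot: [0.001, 0.857, 0.515, 0.001]
contact_force: [-0.5, 2.4, -0.9]
width: -0.0001
gripper_force: 1.0
```

View pics/b.png

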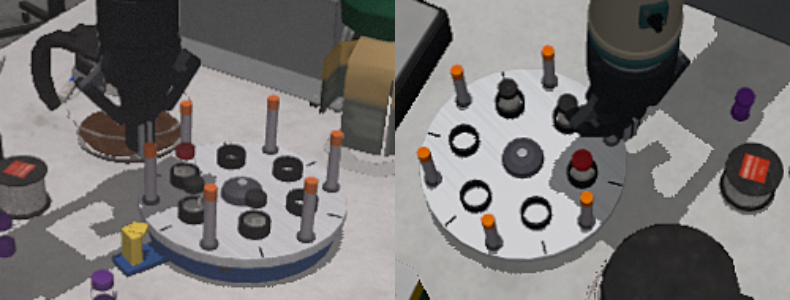

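The fingers are against the post and the disc has turned a few degrees anticlockwise. The spool and the vials are untouched. I'll keep pushing.

```bash
python3 -m handwheel '[{"translation":[-0.006,-0.001,0],"angular":[0,0,0],"hand":1},{"translation":[-0.006,-0.001,0],"angular":[0,0,0],"hand":1},{"translation":[-0.006,-0.001,0],"angular":[0,0,0],"hand":1},{"translation":[-0.006,0,0],"angular":[0,0,0],"hand":1},{"translation":[-0.006,0,0],"angular":[0,0,0],"hand":1},{"translation":[-0.006,0,0],"angular":[0,0,0],"hand":1},{"translation":[-0.006,0.001,0],"angular":[0,0,0],"hand":1},{"translation":[-0.006,0.001,0],"angular":[0,0,0],"hand":1},{"translation":[-0.005,0.001,0],"angular":[0,0,0],"hand":1},{"translation":[-0.004,0,0],"angular":[0,0,0],"hand":1}]'
python3 - <<'E'
from h import *
for n,box in(("scene",(310,150,460,270)),("side",(200,200,360,360))):
    im=manip.get_image(n)[:,:,::-1].copy()
    for c in blobs(im,(6,150,120),(18,255,255),box,8):
        p=atz(n,*c,.098)[:2]-[.538,-.142]; print(n,np.hypot(*p).round(3),np.degrees(np.arctan2(p[1],p[0])).round(1))
E
```

```text
clock: 2.8
position: [0.4617, -0.1038, 0.0834]
ee_rot: [0.0, 0.857, 0.515, 0.0]
contact_force: [0.4, -0.2, 0.3]
width: -0.0002
gripper_force: 0.0
scene 0.092 -5.5
scene 0.092 -65.8
scene 0.097 175.9
scene 0.091 -125.9
side 0.092 -120.8
side 0.092 118.0
side 0.092 -60.7
side 0.092 59.9
side 0.092 -0.3
```

The disc has left the fingers and is swinging into the next detent by itself (52° → 57°). I'll back off a little, rise clear and check.

```bash
python3 -m handwheel '[{"translation":[0.008,0,0],"angular":[0,0,0],"hand":1},{"translation":[0.006,0,-0.02],"angular":[0,0,0],"hand":1},{"translation":[0,0,-0.03],"angular":[0,0,0],"hand":1},{"translation":[0,0,-0.03],"angular":[0,0,0],"hand":1},{"translation":[0.01,0,-0.03],"angular":[0,0,0],"hand":1},{"translation":[0.03,0,-0.02],"angular":[0,0,0],"hand":1},{"translation":[0.03,0,0],"angular":[0,0,0],"hand":1},{"translation":[0,0,0],"angular":[0,0,0],"hand":1},{"translation":[0,0,0],"angular":[0,0,0],"hand":1},{"translation":[0,0,0],"angular":[0,0,0],"hand":1}]'
python3 -m handwheel '[{"translation":[0,0,0],"angular":[0,0,0],"hand":1},{"translation":[0,0,0],"angular":[0,0,0],"hand":1},{"translation":[0,0,0],"angular":[0,0,0],"hand":1},{"translation":[0,0,0],"angular":[0,0,0],"hand":1},{"translation":[0,0,0],"angular":[0,0,0],"hand":1},{"translation":[0,0,0],"angular":[0,0,0],"hand":1}]'
python3 - <<'E'
from h import *
I={}
for n,box in(("scene",(310,150,460,270)),("side",(200,200,360,360))):
    im=I[n]=manip.get_image(n)[:,:,::-1].copy()
    for c in blobs(im,(6,150,120),(18,255,255),box,8):
        p=atz(n,*c,.098)[:2]-[.538,-.142]; print(n,np.hypot(*p).round(3),np.degrees(np.arctan2(p[1],p[0])).round(1))
cv2.imwrite("pics/c.png",np.hstack([cv2.resize(I[n][y0:y0+190,x0:x0+250],(395,300)) for n,x0,y0 in(("scene",210,150),("side",200,200))]))
E
```

```text
clock: 3.73
position: [0.5004, -0.0281, 0.2127]
ee_rot: [-0.0, 0.857, 0.516, -0.001]
contact_force: [-0.9, -0.9, -0.1]
width: -0.0002
gripper_force: 0.0
clock: 4.23
position: [0.5009, -0.0289, 0.2133]
ee_rot: [0.0, 0.857, 0.515, 0.0]
contact_force: [-0.0, -0.1, -0.9]
width: -0.0
gripper_force: 0.0
scene 0.093 3.7
scene 0.099 60.8
scene 0.092 -55.9
scene 0.092 123.7
scene 0.09 -115.9
scene 0.092 -177.1
side 0.093 -176.6
side 0.093 -116.9
side 0.093 124.3
side 0.092 -56.8
side 0.092 63.5
side 0.092 3.6
```

View pics/c.png

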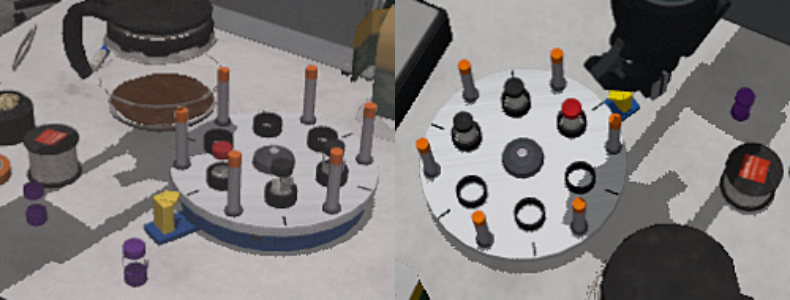

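The red cap now stands at the pointer, upright in its pocket, and the spool has not moved. I'll wait a moment more to be sure the disc has settled, then hand in.

```bash
python3 -m handwheel '[{"translation":[0,0,0],"angular":[0,0,0],"hand":1},{"translation":[0,0,0],"angular":[0,0,0],"hand":1},{"translation":[0,0,0],"angular":[0,0,0],"hand":1},{"translation":[0,0,0],"angular":[0,0,0],"hand":1},{"translation":[0,0,0],"angular":[0,0,0],"hand":1},{"translation":[0,0,0],"angular":[0,0,0],"hand":1},{"translation":[0,0,0],"angular":[0,0,0],"hand":1},{"translation":[0,0,0],"angular":[0,0,0],"hand":1},{"translation":[0,0,0],"angular":[0,0,0],"hand":1},{"translation":[0,0,0],"angular":[0,0,0],"hand":1}]'
python3 - <<'E'
from h import *
a=[]
for n,box in(("scene",(310,150,460,270)),("side",(200,200,360,360))):
    im=manip.get_image(n)[:,:,::-1].copy()
    for c in blobs(im,(6,150,120),(18,255,255),box,15):
        p=atz(n,*c,.098)[:2]-[.538,-.142]
        if abs(np.hypot(*p)-.092)<.003: a.append((np.degrees(np.arctan2(p[1],p[0]))%60).round(1))
print(a,np.mean(a))
if abs(np.mean(a)-2.5)<1.8: print(manip.sign_off())
E
```

```text
clock: 5.17
position: [0.5009, -0.0286, 0.2133]
ee_rot: [0.0, 0.857, 0.515, 0.0]
contact_force: [0.2, 0.1, 0.4]
width: -0.0001
gripper_force: 0.0
[np.float64(3.7), np.float64(4.5), np.float64(3.9), np.float64(4.0), np.float64(2.8), np.float64(3.4), np.float64(3.1), np.float64(4.3), np.float64(3.2), np.float64(3.5), np.float64(3.6)] 3.636363636363637
the job is handed in; nothing more can be done
None
```

The carousel turned one station anticlockwise: the red-capped vial is upright in front of the yellow pointer, the disc rests about 1° from its detent (it settles within 2°), the spool did not move, and I handed the job in at about 5 s.

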